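# Gauge a knee damper and mark its pressure

## Task

Take the pressure gauge from its stand, set its chuck over the valve stem of the knee damper and press it fully home so that the air pushes the rod out. Lay the gauge back in its stand as it lay, with the rod left out at its reading, then slide the yellow marker on the stand so that its red pointer lines up with the end of the rod. Do not disturb the jar, the wrench or the foot.

Things in the scene. Friction and masses are not known exactly. Their poses are not given: they have to be found in the camera images.
- gauge: Loose pressure gauge, 0.25 kg. Origin: centre of the chuck's open mouth; z up through the head, y along the barrel towards the rod. Black round chuck z 0 to 22 mm, 26 mm outside, 17 mm bore, opening downwards; above it the red head to z 64 mm. Steel barrel 20 mm thick, axis at z 42 mm, runs in +y from the head to y 108 mm.
- gauge_grip (a point): Point in the red head where to grip, 46 mm straight above the chuck's mouth. The head is a block 30 mm in the gauge's x (grip across this), 34 mm in y, from 20 to 64 mm above the mouth, centred over the chuck. Axes as the gauge's.
- chuck_seal (a point): Sprung seal inside the chuck, 8 mm up from the mouth. It gives 10 mm (1.5 N at first, 6 N at the end); behind it a plunger resists with a steady 4 N and drives the rod. Press and hold 10 to 20 N with the chuck upright over the stem: fully home, the stem's top is 18 mm inside the mouth. Axes as the gauge's.
- gauge_rod (a joint): How far the gauge's rod (8 mm thick, white, orange end) has come out of the barrel along the gauge's +y, in m: 0 at the start, 0.013 to 0.035 after a full press depending on the hidden pressure, less if not pressed home. It stays out when the gauge is lifted off; over 1.3 N on its end would move it.
- rod_tip (a point): Centre of the rod's outer end face, 42 mm above the chuck's mouth and 117 mm from the gauge's origin along its +y when the rod is in. Axes as the gauge's.
- damper: Black pneumatic knee damper, 44 mm thick, 205 mm long, lying along its own x (steel piston rod to +x) in a fixed green cradle (150 x 84 mm base). Origin: on the table below the valve stem, z up. The cylinder's top is 67 mm above the table.
- stem_top (a point): Centre of the top of the damper's brass valve stem, 100 mm above the table. The stem is upright, 12 mm thick, 26 mm tall above a 22 mm steel boss whose top is 74 mm above the table.
- stand: Fixed plywood gauge stand, 120 x 225 mm, 10 mm thick. Origin: on the table below the cork seat of the chuck; +y is the direction in which the gauge's barrel lies. At y 85 mm a wooden fork carries the barrel (floor 42 mm, cheeks to 60 mm above the table, 34 mm between them). The marker's track runs along y at x -60 mm.
- stand_seat (a point): Centre of the cork disc, 38 mm across, on the stand's top, 10 mm above the table, where the mouth of the chuck rests, the barrel in the fork. Axes as the stand's.
- marker (a joint): Marker's place along its track, in m, growing along the stand's +y, 0 to 0.066. It starts near its far end and stays where it is left; about 1.5 N of friction.
- marker_tip (a point): End of the marker's thin red pointer, 52 mm above the table, 10 mm beside the line of the rod when the gauge lies in the stand. The pointer, 50 mm long from the knob's centre and 3 mm thick, points along the stand's +x.
- marker_knob (a point): Centre of the top of the marker's yellow upright grip: 24 mm (stand's x) by 22 mm (stand's y), its top 82 mm, its foot 28 mm above the table.
- jar: Bystander: closed jar, 64 mm across, 85 mm tall. Origin: centre of its underside.
- wrench: Bystander: wrench lying flat.
- foot: Bystander: skin-coloured prosthetic foot, about 180 x 75 mm, 91 mm tall. Origin: on its underside.
Things that resemble listed ones, but are neither listed nor needed, are in the scene too. Of the things like the damper, leave any that is pink; of the rest the smaller one is meant. There is more than one size of the gauge; the job needs the smaller.

How it is judged:
By the outcome, as a careful person would: the job done as asked, in the order asked, and still so for the second after the job is handed in, with the robot touching nothing.
It also fails if it takes over 64 s, if anything falls off the work surface, if the arm or the gripper's body presses on something with over 40 N, if the wrist force passes 120 N, or if a joint passes its speed limit or range.

## Robot

A 6-joint arm with a two-finger parallel gripper is mounted at the origin on the work surface. World frame = base frame: x ahead of the robot, y to its left, z up, the work surface at z = 0. Lengths are in m, angles in degrees, forces in N, time in s.
With the tool pointing down it reaches from about 0.325 to 0.925 m from the base axis. Payload 3.1 kg.
Tool frame: the origin (TCP) lies on the front face of the gripper's body, between the roots of the fingers; the fingertips stand 73 mm ahead of it and the grasp point (between the pads) lies 54 mm ahead of it (bot.finger_overhang is the distance from the TCP to the fingertips, in m); z points along the fingers, y is the line along which they close (so a half turn about z gives the same grasp; the last joint's range is limited). The gripper opens to 85 mm and grips with 20 to 120 N. Pads are 22 mm wide; open, the fingers measure 114 mm over their backs; the gripper's body (76 mm by 85 mm) begins 54 mm behind the grasp point. The pads swing forward as they close: fully open they stand 13 mm farther back than shut.
Start: joints at [66.738, 12.427, 92.441, -0, 75.132, -6.429], TCP at [0.181, 0.598, 0.304] pointing down, gripper open.
Joint ranges: [-157.48, 157.48], [-44.54, 120.13], [17.64, 146.25], [-64.5, 244.5], [7.68, 150.69], [-147.95, 147.95]. Speed limits (degrees/s): [159.86, 159.86, 180, 180, 180, 180].

## Interface

Orientations are given as [roll, pitch, yaw] about the fixed x, y, z axes, in that order (R = Rz(yaw) Ry(pitch) Rx(roll)).
In Python, from plant import bot, hand, solve_ik, viewer, sign_off gives the robot as it stands. Calls block until the motion is done:
- bot.goto(position, orientation): joint-space move of the TCP to a pose.
- bot.move_l(position, v=0.15, frame=None): straight line of the TCP; frame=None keeps the orientation; v is the mean speed in m/s.
- bot.move_j(angles): joint-space move.
- hand.release() and hand.close_gripper(grip_force=None): open the fingers fully, or close them until they stop; grip_force is the grip in N (None keeps the last).
- bot.sleep(seconds).
- solve_ik(position, orientation): joint angles nearest the present ones, or None.
- viewer.grab_frame(name): name is "scene" or "top" or "wrist"; returns (picture, depth): 400x640x3 uint8, red, green, blue; 400x640 float32, m along the optical axis (not along the pixel's ray), 0 where there is no reading.
- viewer.camera_params(name): a dict with "fx", "fy", "cx", "cy" (pixels), "k1" (the pictures are not rectified: a ray, as slopes to the right and down, at radius r is drawn at 1 + k1 r^2 times it, then the intrinsics apply), "camera_from_world" (4x4, takes a point from world to camera coordinates); the wrist camera has in their place "T_tool_cam" (4x4, takes a point from camera to tool coordinates, whose origin is the TCP and whose axes are the flange's). Camera axes: x right, y down, z forward; pixel columns grow to the right and rows downward; lengths in m; the calibration is good to about 2 mm. A picture is of the moment at which its call begins: read the wrist's pose just before it. camera_params takes no time and is no camera call.
A pose or a line that the arm cannot do raises bot.PlanningError and nothing moves.
- sign_off(): hands the job in; it is judged then, once.
Readings, each from a call of its own:
- bot.get_clock(): time.
- bot.get_joint_positions(): joint angles.
- bot.get_qd(): joint speeds.
- bot.get_joint_efforts(): joint torques, N m.
- bot.get_position(): TCP position.
- bot.get_ee_rot(): TCP orientation.
- bot.get_ft_force(): force on the tool from outside, world axes, zero at the start.
- bot.get_moment(): the same for the moment, N m.
- bot.get_opening(): finger opening in m.
- bot.get_gripper_force(): force on a finger pad.
Only numpy, scipy, OpenCV 4.12 (cv2) and the standard library are available. Lean on these libraries where they do the work, as an engineer would, in place of code of your own. Each camera call takes 0.05 s, during which the arm holds its last target. There are 200 camera calls.

## Working session

There is one attempt and no reset: what is moved stays moved. The work goes in short steps, each a Python script; the robot and the scene stay as the last script left them, time stands still between calls to the robot, and variables do not carry over. Pictures are saved under pics/ and viewed, at most 10 in all, crops included, and the job is handed in when it is done.

```bash
ls; mkdir -p pics
cat > h.py <<'E'
import numpy as np, cv2
from plant import bot, hand, solve_ik, viewer, sign_off
def params(n):
    p=viewer.camera_params(n)
    if n=="wrist":
        from scipy.spatial.transform import Rotation as R
        T=np.eye(4);T[:3,:3]=R.from_euler('xyz',bot.get_ee_rot(),degrees=True).as_matrix();T[:3,3]=bot.get_position()
        W=T@np.array(p["T_tool_cam"])
    else: W=np.linalg.inv(np.array(p["camera_from_world"]))
    return p,W
def grab(n,f):
    p,W=params(n)
    im,d=viewer.grab_frame(n)
    cv2.imwrite(f'pics/{f}.png',im[:,:,::-1]); np.savez(f'pics/{f}.npz',im=im,d=d,W=W,fx=p['fx'],fy=p['fy'],cx=p['cx'],cy=p['cy'],k1=p['k1'])
    return im,d
def load(f): return dict(np.load(f'pics/{f}.npz'))
def ray(D,uv):
    uv=np.atleast_2d(np.array(uv,float)); s=np.c_[(uv[:,0]-D['cx'])/D['fx'],(uv[:,1]-D['cy'])/D['fy']]
    q=s.copy()
    for _ in range(20): q=s/(1+D['k1']*(q**2).sum(1,keepdims=True))
    return np.c_[q,np.ones(len(q))]
def atz(D,uv,z):
    r=ray(D,uv)@D['W'][:3,:3].T; o=D['W'][:3,3]
    return o+r*((z-o[2])/r[:,2])[:,None]
def atd(D,uv):
    uv=np.atleast_2d(uv).astype(int); r=ray(D,uv)*D['d'][uv[:,1],uv[:,0]][:,None]
    return r@D['W'][:3,:3].T+D['W'][:3,3]
def proj(D,P):
    P=np.atleast_2d(P).astype(float); c=(P-D['W'][:3,3])@D['W'][:3,:3]; s=c[:,:2]/c[:,2:]
    s=s*(1+D['k1']*(s**2).sum(1,keepdims=True))
    return s*[D['fx'],D['fy']]+[D['cx'],D['cy']]
E
python3 - <<'E'
from h import *
for n in("top","scene"): grab(n,n+"0")
a=load("top0"); print(a['W'].round(3),a['fx'],bot.get_clock(), bot.get_ee_rot())
E
```

```text
pics
[[-0.005 -0.98   0.201  0.204]
 [-1.     0.004 -0.004 -0.015]
 [ 0.003 -0.201 -0.98   1.503]
 [ 0.     0.     0.     1.   ]] 394.2978543437842 0.1 [-1.79873526e+02 -1.64355274e-02  1.63166177e+02]
```

View pics/top0.png

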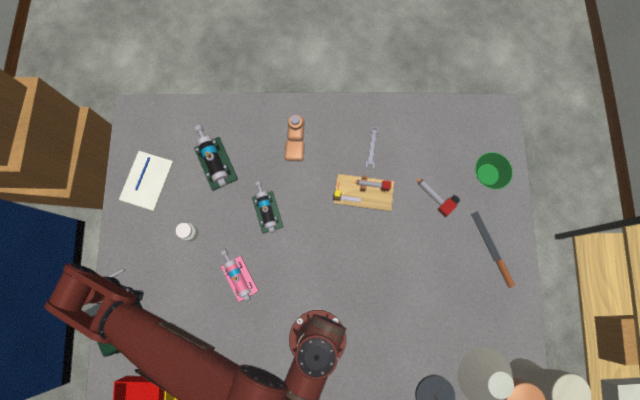

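View pics/scene0.png

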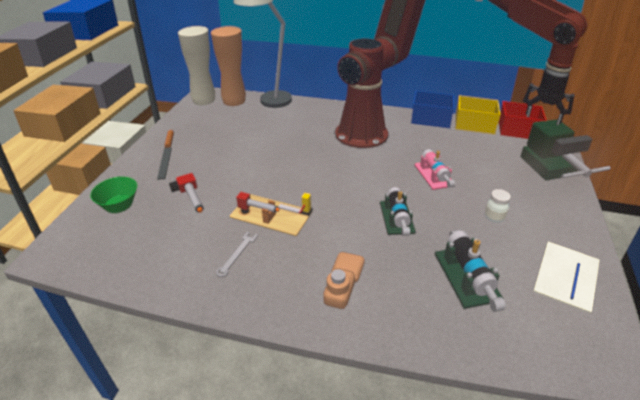

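Gauges: the one in the stand (top 375,185) is the smaller, and the loose one (437,197) is larger. Dampers: the pink one (240,278) is excluded and the black ones are (267,210), small, and (213,160), large. The small black one fits. I'll confirm both choices from the wrist camera.

Run:
```python
from h import *
a=load("top0")
P=dict(zip("gauge loose small big pink thing standc".split(),atd(a,[[375,185],[450,205],[266,208],[213,160],[238,278],[105,345],[364,193]])))
for k,v in P.items(): print(k,v.round(3))
s=atz(a,[364,193],.01)[0]; d=atz(a,[266,210],.06)[0]
from scipy.spatial.transform import Rotation as R
print(np.array(viewer.camera_params("wrist")["T_tool_cam"]).round(3),viewer.camera_params("wrist")["fx"])
q=[-180,0,0]
def over(p,f,z=.36):
    T=np.array(viewer.camera_params("wrist")["T_tool_cam"])
    yaws=[0,90,-90,180]
    for y in yaws:
        Rm=R.from_euler('xyz',[180,0,y],degrees=True).as_matrix()
        c=Rm@T[:3,3]; zax=Rm@T[:3,2]
        L=(z+c[2]-.05)/-zax[2]
        t=[p[0]-c[0]-zax[0]*L,p[1]-c[1]-zax[1]*L,z]
        if solve_ik(t,[180,0,y]) is not None:
            try: bot.goto(t,[180,0,y]); bot.sleep(.2); grab("wrist",f); print(f,y,t,bot.get_clock()); return
            except bot.PlanningError: pass
over(d,"wd"); over(s,"ws")
```

```text
gauge [ 0.563 -0.221  0.056]
loose [ 0.487 -0.507  0.041]
small [0.471 0.185 0.082]
big [0.654 0.389 0.09 ]
pink [0.218 0.28  0.078]
thing [-0.005  0.705  0.154]
standc [ 0.542 -0.184  0.011]
[[-0.001 -0.961 -0.278  0.071]
 [ 1.    -0.001  0.    -0.   ]
 [-0.    -0.278  0.961 -0.069]
 [ 0.     0.     0.     1.   ]] 359.5804394065447
wd 0 [np.float64(0.506175381225276), np.float64(0.18827172308594922), 0.36] 2.2583
ws 0 [np.float64(0.5813462154003509), np.float64(-0.184004579892373), 0.36] 3.925
```

Run:
```python
import cv2
for f in("wd","ws"):
    im=cv2.imread(f'pics/{f}.png')[40:360,160:480]; cv2.imwrite(f'pics/{f}c.png',cv2.resize(im,(600,600),interpolation=cv2.INTER_CUBIC))
```

```text
(no output)
```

View pics/wdc.png

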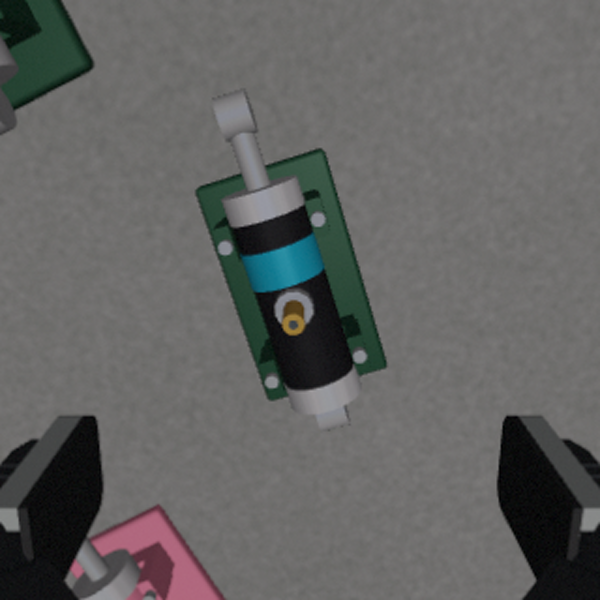

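View pics/wsc.png

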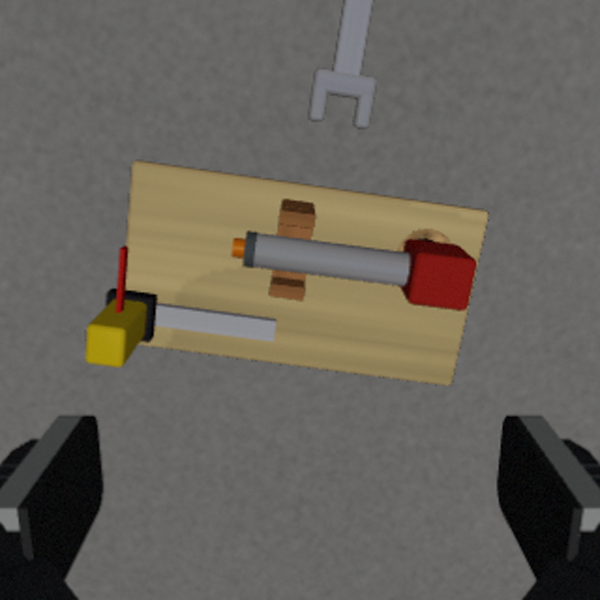

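The crops show the small black damper's stem top at crop (293,325). The gauge head top is at about (440,275), with its barrel running left to the orange rod end (238,248). The yellow marker is at (115,342) and its pointer tip at (123,248). Next I'll compute poses from these.

Run:
```python
from h import *
k=320/600
def full(c): return np.array(c,float)*k+[160,40]
s=load("ws"); d=load("wd")
C=atz(s,full([[134,162],[487,211],[452,384]]),.01)
print("stand corners",C.round(4).tolist(),np.linalg.norm(C[0]-C[1]),np.linalg.norm(C[1]-C[2]))
vy=C[0]-C[1]; vx=C[1]-C[2]; print("yaw y",np.degrees(np.arctan2(-vy[0],vy[1])),"yaw x",np.degrees(np.arctan2(vx[1],vx[0])))
def cloud(D): 
    v,u=np.mgrid[0:400,0:640]; return atd(D,np.c_[u.ravel(),v.ravel()]).reshape(400,640,3)
X=cloud(s); im=s['im'].astype(int)
red=(im[:,:,0]>100)&(im[:,:,1]<60)&(im[:,:,2]<60)
m=red&(X[:,:,2]>.066)&(X[:,:,2]<.085)&(abs(X[:,:,0]-.563)<.06)&(X[:,:,1]<-.2)
p=X[m]; print("head n",len(p),"z",np.median(p[:,2]),cv2.minAreaRect((p[:,:2]*1000).astype(np.float32)))
# colour-only top face by ray at z .074
hc=atz(s,full([[411,241],[474,250],[467,309],[404,300]]),.074);print("head hand",hc.round(4).tolist(),hc.mean(0))
b=atz(s,full([[410,267],[250,249],[238,248]]),.052); print("barrel",b.round(4).tolist(),np.degrees(np.arctan2(-(b[1]-b[0])[0],(b[1]-b[0])[1])))
print("marker tip",atz(s,full([123,248]),.052),"knob",atz(s,full([[105,345]]),.082))
st=atz(d,full([293,325]),.1)[0]; print("stem",st)
v,u=full([293,325])[::-1].astype(int); print(cloud(d)[v-2:v+3,u-2:u+3,2].round(3))
```

```text
stand corners [[0.6212, -0.0815, 0.01], [0.5915, -0.2993, 0.01], [0.4754, -0.2849, 0.01]] 0.2197976085314175 0.11699002962406183
yaw y -7.773142624011735 yaw x -7.07177685262614
head n 854 z 0.07253633468712128 ((561.800537109375, -260.3616638183594), (33.08354949951172, 29.00337028503418), 82.47772979736328)
head hand [[0.5846, -0.2421, 0.074], [0.5798, -0.2761, 0.074], [0.5468, -0.2746, 0.074], [0.5519, -0.2398, 0.074]] [ 0.56579196 -0.25814714  0.074     ]
barrel [[0.5653, -0.2459, 0.052], [0.5757, -0.1544, 0.052], [0.5763, -0.1476, 0.052]] -6.477692897791079
marker tip [[ 0.57626715 -0.08219005  0.052     ]] knob [[ 0.52848078 -0.07646715  0.082     ]]
stem [0.4702455  0.19231892 0.1       ]
[[0.099 0.098 0.099 0.098 0.098]
 [0.099 0.099 0.098 0.099 0.099]
 [0.099 0.099 0.099 0.099 0.099]
 [0.101 0.099 0.098 0.099 0.099]
 [0.098 0.1   0.099 0.099 0.099]]
```

```bash
cat >> h.py <<'E'
def cloud(D):
    v,u=np.mgrid[0:400,0:640]; return atd(D,np.c_[u.ravel(),v.ravel()]).reshape(400,640,3)
YAW=82.6
def headrect(D):
    X=cloud(D); im=D['im'].astype(int)
    m=(im[:,:,0]>90)&(im[:,:,1]<70)&(im[:,:,2]<70)&(abs(X[:,:,2]-.0735)<.006)
    n,l,st,c=cv2.connectedComponentsWithStats(m.astype(np.uint8)); i=1+st[1:,4].argmax()
    v,u=np.nonzero(l==i); p=atz(D,np.c_[u,v],.074)
    return cv2.minAreaRect((p[:,:2]*1000).astype(np.float32)),p.mean(0),st[i]
def stem(D,z=.1):
    X=cloud(D); m=(abs(X[:,:,2]-z)<.005)
    n,l,st,c=cv2.connectedComponentsWithStats(m.astype(np.uint8)); i=1+st[1:,4].argmax()
    v,u=np.nonzero(l==i); p=atz(D,np.c_[u,v],z)
    return cv2.minAreaRect((p[:,:2]*1000).astype(np.float32)),p.mean(0),st[i]
E
python3 - <<'E'
from h import *
print(solve_ik([.47,.19,.14],[180,0,YAW]),solve_ik([.563,-.26,.11],[180,0,YAW]))
bot.goto([.470,.191,.276],[180,0,YAW]); bot.sleep(.2); grab("wrist","wd2"); print(stem(load("wd2")),bot.get_position(),bot.get_joint_positions())
bot.goto([.562,-.260,.25],[180,0,YAW]); bot.sleep(.2); grab("wrist","ws2"); print(headrect(load("ws2")),bot.get_position(),bot.get_joint_positions(),bot.get_ft_force(),bot.get_clock())
a=np.hstack([cv2.imread('pics/wd2.png')[80:330,120:520],cv2.imread('pics/ws2.png')[80:330,120:520]]);cv2.imwrite('pics/c2.png',a)
E
```

```text
[ 1.40745110e+01  1.01633720e+01  1.14794345e+02 -2.54444375e-14
  5.50422830e+01  2.14745110e+01] [-31.26931684  24.74919461  99.5848104    0.          55.66599499
 -23.86931684]
(((470.4882507324219, 193.31178283691406), (11.728178024291992, 11.319527626037598), 82.44082641601562), array([0.47036275, 0.19334562, 0.1       ]), array([311, 190,  17,  17, 220], dtype=int32)) [0.47058991 0.19038464 0.27623649] [ 1.41025486e+01 -5.18231368e-01  1.09644872e+02 -4.28903993e-03
  7.08458035e+01  2.15908429e+01]
(((561.82421875, -259.37579345703125), (31.741897583007812, 29.276409149169922), 82.64241027832031), array([ 0.56187934, -0.25916806,  0.074     ]), array([ 299,  181,   42,   44, 1774], dtype=int32)) [ 0.56230391 -0.25903851  0.25016956] [-3.12285677e+01  1.45197623e+01  9.59221359e+01  6.07612454e-03
  6.95472737e+01 -2.39141175e+01] [ 0.32740005 -0.11477211  0.94193025] 7.5917
```

View pics/c2.png

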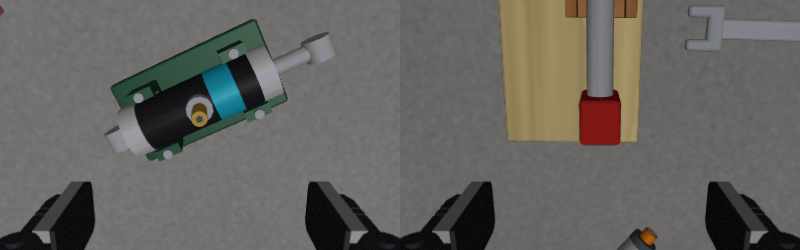

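Run:
```python
from h import *
bot.move_l([.5619,-.2590,.114],v=.12); bot.sleep(.3); p=bot.get_position(); print(p,bot.get_ft_force())
hand.close_gripper(grip_force=60); bot.sleep(.3); print(bot.get_opening(),bot.get_gripper_force(),bot.get_position(),bot.get_ee_rot(),bot.get_ft_force())
p=bot.get_position()
bot.move_l([p[0],p[1],.25],v=.15); bot.sleep(.3); print(bot.get_position(),bot.get_ft_force(),bot.get_opening(),bot.get_clock())
```

```text
[ 0.56216564 -0.25914806  0.1145853 ] [-0.76240565  0.13018911 -0.265334  ]
0.029168919695751562 59.649410247802734 [ 0.56204858 -0.25910714  0.11412442] [1.79975787e+02 9.16008275e-03 8.25993008e+01] [-0.10268208 -1.23930564  0.31925071]
[ 0.56172692 -0.25894903  0.24904649] [ 0.93594367 -0.39710542 -2.6466816 ] 0.029234088837117336 11.3833
```

Run:
```python
from h import *
bot.goto([.4705,.1935,.26],[180,0,YAW]); bot.sleep(.3); p=bot.get_position(); print(p)
c=np.array([.4705,.1935]); c+= c-p[:2]
bot.move_l([*c,.209],v=.12); bot.sleep(.3); print(bot.get_position()); f0=bot.get_ft_force(); print(f0)
z=.209
while z>.180:
    z-=.003 if z>.199 else (.002 if z>.19 else .001)
    bot.move_l([*c,z],v=.04); bot.sleep(.1); f=np.array(bot.get_ft_force())-f0; P=bot.get_position()
    print(round(z,4),P.round(4),f.round(2))
    if f[2]>13 or (z>.2 and f[2]>3): break
bot.sleep(.5); print((np.array(bot.get_ft_force())-f0).round(2),bot.get_position(),bot.get_opening(),bot.get_clock())
```

```text
[0.47084011 0.19296459 0.25994871]
[0.47072023 0.1941929  0.20995983]
[-0.10736297 -0.70051995 -2.48768592]
0.206 [0.4701 0.194  0.2059] [ 0.35  1.14 -0.12]
0.203 [0.4701 0.194  0.2029] [-0.13  0.5  -1.03]
0.2 [0.4701 0.194  0.1999] [0.39 0.41 0.11]
0.197 [0.4701 0.194  0.1969] [-1.02  0.98 -0.86]
0.195 [0.4704 0.1941 0.1954] [-1.21  0.72  3.24]
0.193 [0.4704 0.1941 0.1934] [-1.13  1.35  7.01]
0.191 [0.4704 0.1941 0.1912] [-0.72  1.06  6.92]
0.189 [0.4704 0.1941 0.1892] [-1.66  1.43  6.78]
0.188 [0.4704 0.1941 0.1883] [-1.43  0.03  8.29]
0.187 [0.4704 0.1941 0.1874] [-0.42  0.03  8.58]
0.186 [0.4704 0.1941 0.1865] [-1.01  0.98  7.54]
0.185 [0.4705 0.1941 0.1859] [-2.6   0.25 10.63]
0.184 [0.4705 0.1942 0.1858] [-4.54 -1.05 15.3 ]
[-4.97 -0.44 14.84] [0.47056115 0.19414075 0.18583022] 0.029584135065959583 19.3
```

Run:
```python
from h import *
p=bot.get_position()
bot.move_l([.4704,.1938,.26],v=.1); 
t=np.array([.5620,-.2591])
bot.goto([*t,.25],[180,0,YAW]); bot.sleep(.3); p=bot.get_position(); print(p, bot.get_ee_rot()); grab("wrist","wr"); f0=np.array(bot.get_ft_force())
bot.move_l([*t,.13],v=.12); bot.sleep(.3); p=bot.get_position(); c=t+(t-p[:2]); print(p)
for z in (.122,.118,.116,.115,.1145,.114,.1135,.113,.112):
    bot.move_l([*c,z],v=.05); bot.sleep(.1); f=np.array(bot.get_ft_force())-f0; print(z,bot.get_position().round(4),f.round(2))
    if f[2]>2.5: break
print(bot.get_clock())
```

```text
[ 0.56226593 -0.25831089  0.25014937] [1.79988416e+02 1.16659840e-04 8.26712320e+01]
[ 0.56229961 -0.25926548  0.13067026]
0.122 [ 0.5615 -0.2588  0.1216] [ 0.69 -0.52  0.28]
0.118 [ 0.5617 -0.2589  0.1179] [ 0.39 -0.82  0.57]
0.116 [ 0.5617 -0.2589  0.116 ] [ 0.22 -0.46 -0.33]
0.115 [ 0.5617 -0.2589  0.115 ] [ 1.23 -0.4  -0.15]
0.1145 [ 0.5617 -0.2589  0.1145] [-0.31 -0.51 -0.14]
0.114 [ 0.5618 -0.259   0.1142] [1.24 0.01 0.83]
0.1135 [ 0.5619 -0.259   0.1141] [-0.66  0.23  5.56]
26.2083
```

View pics/wr.png

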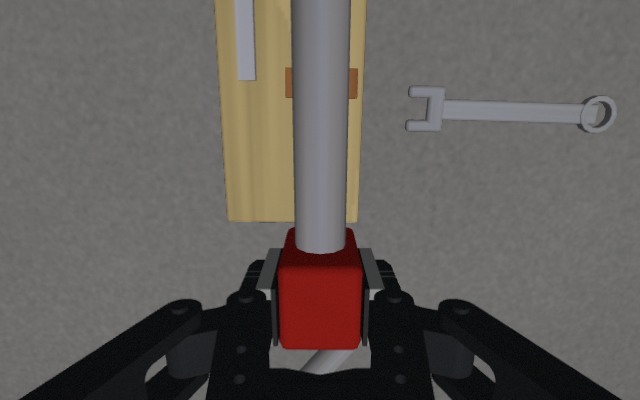

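The gauge hangs straight in the grip, its head at (320,290) and the barrel aligned with the stand. Contact came at z 0.114, the same height as before. I'll release it and look at the rod and marker.

Run:
```python
from h import *
hand.release(); bot.sleep(.2)
p=bot.get_position(); bot.move_l([p[0],p[1],.25],v=.15)
a=np.radians(-7.4); ex=np.array([np.cos(a),np.sin(a)]); ey=np.array([-np.sin(a),np.cos(a)])
o=np.array([.5619,-.2592]); t=o-.02*ex+.155*ey
bot.goto([*t,.24],[180,0,-7.4]); bot.sleep(.3); grab("wrist","wm"); print(bot.get_position(),bot.get_clock(),bot.get_joint_positions().round(1))
im=cv2.imread('pics/wm.png')[80:320,170:490]; cv2.imwrite('pics/wmc.png',cv2.resize(im,(800,600),interpolation=cv2.INTER_CUBIC))
```

```text
[ 0.56206233 -0.10309185  0.24004341] 30.0 [-17.4   9.6 103.    0.   67.4  80. ]
```

View pics/wmc.png

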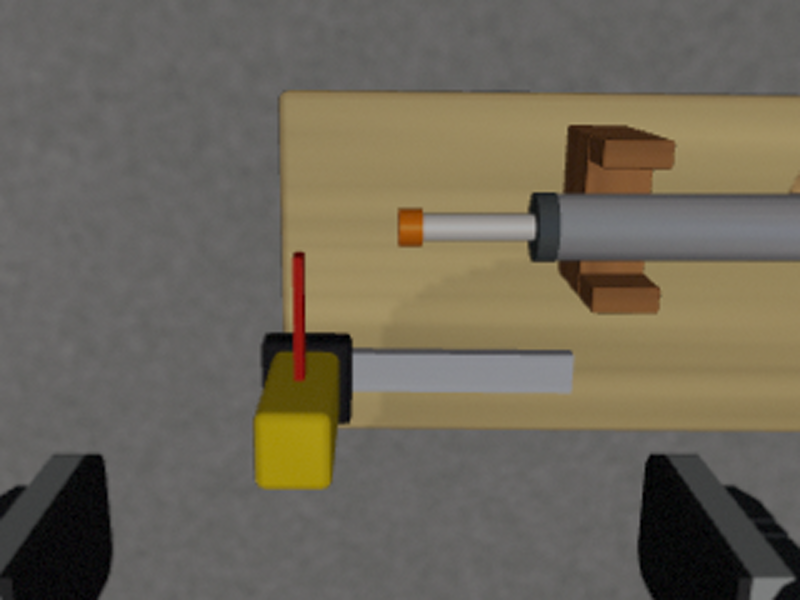

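The crop shows the rod extended with its orange end face at (398,227). The pointer's centreline is at x≈299 with its tip at (299,254), and the knob top is around (293,452).

```bash
cat >> h.py <<'E'
a_=np.radians(-7.4); ex=np.array([np.cos(a_),np.sin(a_)]); ey=np.array([-np.sin(a_),np.cos(a_)])
E
python3 - <<'E'
from h import *
D=load("wm"); f=lambda c:np.array(c)*.4+[170,80]
r,t,t2,kn=[atz(D,f(c),z)[0] for c,z in (([398,227],.052),([299,254],.052),([299,340],.052),([293,452],.082))]
o=np.array([.5619,-.2592])
for n,q in zip("rod tip ptr knob".split(),(r,t,t2,kn)): print(n,q,(q[:2]-o)@ex,(q[:2]-o)@ey)
dy=(r-t)[:2]@ey; print("dy",dy)
k=t[:2]-.05*ex; k=k+ey*((kn[:2]-k)@ey)*.5   # average pointer/knob estimates
print("grip",k)
bot.goto([*k,.19],[180,0,-7.4]); bot.move_l([*k,.124],v=.1); bot.sleep(.2); f0=np.array(bot.get_ft_force())
hand.close_gripper(grip_force=20); bot.sleep(.2); p=bot.get_position(); print(p,bot.get_opening(),np.array(bot.get_ft_force())-f0)
g=np.array(p[:2])+ey*dy
bot.move_l([*g,p[2]],v=.04); bot.sleep(.3); print(bot.get_position()-p, (bot.get_position()-p)[:2]@ey,np.array(bot.get_ft_force())-f0)
grab("wrist","wk"); print(bot.get_clock())
E
```

```text
rod [ 0.58096713 -0.11248307  0.052     ] 1.1824376869081627e-05 0.14795070710501645
tip [ 0.57677301 -0.08279302  0.052     ] -0.007971308941857184 0.17685329611851627
ptr [ 0.55059931 -0.0787391   0.052     ] -0.03444913609408898 0.17750239311065136
knob [ 0.52819644 -0.07603494  0.082     ] -0.057013698952961135 0.17729864297522938
dy -0.028902589013499836
grip [ 0.52721813 -0.07613242]
[ 0.52722265 -0.07608317  0.12409375] 0.021620634121247928 [-1.39469322 -0.9346495   1.21565142]
[-3.90445833e-03 -2.87054045e-02 -1.28452380e-05] -0.028969198909353924 [-4.47694297 -1.77243498  3.21516665]
33.4
```

Run:
```python
from h import *
hand.release(); bot.sleep(.2); p=bot.get_position(); bot.move_l([p[0],p[1],.19],v=.15)
o=np.array([.5619,-.2592]); t=o-.02*ex+.15*ey
bot.goto([*t,.23],[180,0,-7.4]); bot.sleep(.3); grab("wrist","wm2"); print(bot.get_position(),bot.get_clock())
im=cv2.imread('pics/wm2.png')[110:260,220:420]; cv2.imwrite('pics/wm2c.png',cv2.resize(im,(800,600),interpolation=cv2.INTER_CUBIC))
```

```text
[ 0.56025525 -0.10760461  0.22865116] 35.5167
```

View pics/wm2c.png

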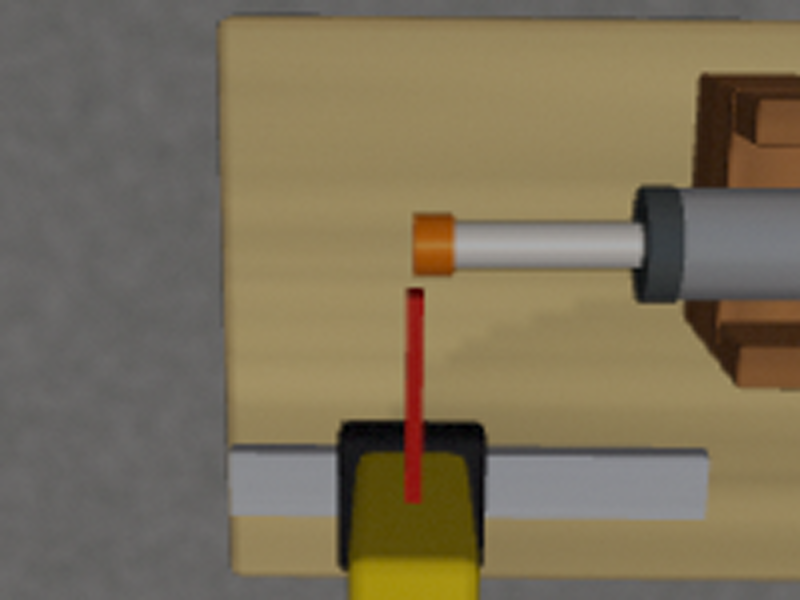

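The pointer's centre (415,290) lines up with the rod's end face (413,245) to about 0.3 mm. The gauge is lying in its stand with the barrel in the fork.

Run:
```python
from h import *
p=bot.get_position(); bot.move_l([p[0],p[1],.3]); print(bot.get_clock()); print(sign_off())
```

```text
36.1333
the job is handed in; nothing more can be done
None
```

I pressed the gauge fully home on the small black damper, laid it back in its stand with the rod about 31 mm out, set the pointer within about 0.3 mm of the rod's end, and handed the job in at 36 s; `sign_off()` gave no verdict.

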